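# Secure the mould clamp with its hitch pin

## Task

Lock the mould clamp: take the hitch pin out of its black rest block, push it fully home into the sloping cross hole near the end of the clamp's tie bar, with its open wire loop pointing outward past the bar's free end, then swing the sprung loop over the bar end until it snaps fully shut round the bar. Leave the moulds and tweezers lying around alone.

Things in the scene. Friction and masses are not known exactly. Their poses are not given: they have to be found in the camera images.
- clamp: Fixed mould clamp: steel base plate, two aluminium jaw plates (82 and 96 mm wide, tops 120 mm above the plate's underside) with a pink mould between, and a steel tie bar through them, axis 100 mm above the underside. Origin at the underside, z up; the bar runs along y, free end (-y) roughly to the robot. Base plate spans x +-58, y -30 to +66 mm; jaws y +3 to +15 and +46 to +58 mm.
- tie_bar: Square end of the tie bar, 26 x 26 mm, 32 mm long, with an 11 mm cross hole 26 mm deep, open below. Origin: centre of the hole's upper mouth. z points out of the hole and leans 35 degrees from vertical to the clamp's -x side (robot's left): the pin goes in along -z, down and right. y along the bar, free end at -y: block to -16, then a 21 mm round nose to -23 mm; a 34 mm collar at +28 to +48, then the jaw.
- hitch_pin: Loose steel pin, 0.1 kg, upright in the rest. Origin on its axis under the flange, z to the head, open loop to -y. Shank 9 mm thick, 40 mm long, tip tapered 9 mm; flange 18 mm wide, 4 thick; hinge barrel 36 mm along x at z = 8 mm; grip tab 14 mm thick in x, 18 wide in y, z = 14 to 44 mm: grasp it across x. Home, its flange lies on the bar, origin at the hole's mouth, axes as the tie bar's.
- pin_tip (a point): lower tip of the pin's shank, 40 mm below the pin's origin
- pin_grip (a point): middle of the pin's grip tab, 32 mm above the pin's origin; axes as the pin
- pin_rest: Fixed black plastic rest block, 56 x 56 x 50 mm, origin at the underside, with a vertical 12 mm hole in the middle in which the pin stands, flange on its top.
- loop (a joint): Angle of the sprung wire loop about the pin's x axis at z = 8 mm: 0 = shut, lying along the shank; 1.6 = open stop, standing out square from the pin to its -y. The spring is over-centre at about 1.05 rad: above it pushes the loop open, below it snaps it shut by itself. Tipping it takes under 1 N at the loop's end.
- loop_end (a point): middle of the loop's outer cross bar, 56 mm from the hinge axis. The loop is a U of 4 mm wire, 38 mm clear between its arms.
- half_mould: bystander: opened two-tone mould half, 86 x 66 x 24 mm, origin at the underside
- spare_mould: bystander: pink rubber mould, 82 x 58 x 25 mm, origin at the underside
- tweezers: bystander: steel tweezers, 122 x 12 x 10 mm, lying flat, origin at the underside

How it is judged:
By the outcome, as a careful person would: the job done as asked, in the order asked, and still so for the second after the job is handed in, with the robot touching nothing.
It also fails if it takes over 64 s, if anything falls off the work surface, if the arm or the gripper's body presses on something with over 40 N, if the wrist force passes 120 N, or if a joint passes its speed limit or range.

## Robot

A 6-joint arm with a two-finger parallel gripper is mounted at the origin on a cart in front of the work surface, level with it; the furniture and walls round the work are solid. World frame = base frame: x ahead of the robot, y to its left, z up, the work surface at z = 0. Lengths are in m, angles in rad, forces in N, time in s.
With the tool pointing down it reaches from about 0.3 to 0.775 m from the base axis. Payload 14.6 kg.
Tool frame: the origin (TCP) lies at the very end of the fingers, on their centre line; the grasp point (between the pads) lies 19 mm behind it; z points along the fingers, y is the line along which they close (so a half turn about z gives the same grasp; the last joint's range is limited). The gripper opens to 94 mm and grips with 3 to 60 N. Pads are 16 mm wide; open, the fingers measure 119 mm over their backs; the gripper's body (75 mm by 177 mm) begins 78 mm behind the grasp point.
Start: joints at [-0.067, 0.3, 1.521, -0, 1.321, -0.067], TCP at [0.55, -0, 0.205] pointing down, gripper open.
Joint ranges: [-3.03, 3.03], [-0.79, 2.21], [0.23, 2.52], [-1.04, 4.18], [0, 3.07], [-2.55, 2.55]. Speed limits (rad/s): [2.22, 2.22, 2.57, 3.14, 3.14, 3.14].

## Interface

Orientations are given as [roll, pitch, yaw] about the fixed x, y, z axes, in that order (R = Rz(yaw) Ry(pitch) Rx(roll)).
In Python, from station import ctrl gives the robot as it stands.
- The arm moves only by the shell command python3 -m pendant 'ROWS' [OPENING] [FORCE]. ROWS is JSON, a list of rows, each a list of 2 entries, a list of its own where there are three numbers: the shift along the world's x, y, z in cm, then the turn about the world's z in rad. A call has 1 to 20 rows; each row shifts and turns the commanded pose from where the row before left it; what a row does not reach is not made up. A row lasts 1/12 s, in which the tool goes at most 41.7 mm and 7.16 degrees, less where a joint would pass 70% of its speed; a pose out of reach is approached as far as the arm can. A call is refused whole if a number of a shift passes 4.17 or a number of a turn 0.125, either way. A call with a gripper value outside its range is refused whole. OPENING is the opening, from 0 (shut) to 1 (fully open), set as the call begins (- or left out, the last holds). The fingers move at their own pace and stop on an object; FORCE is the grip in N (left out, the last holds). Time passes only in rows, so rows that do not move let the fingers close. It gives the time, the measured TCP pose, the force, the opening and the grip force at its end, in the units of the state.
- ctrl.get_obs(): the state, without advancing time (a new reading comes with each control period).
- ctrl.camera(name): name is "scene" or "side" or "wrist"; returns a dict with "color" (400x640x3 uint8, red, green, blue), "intrinsics" (3x3 intrinsics, pixels), "k1" (the pictures are not rectified: a ray, as slopes to the right and down, at radius r is drawn at 1 + k1 r^2 times it, then the intrinsics apply), "camera_from_world" (4x4, takes a point from world to camera coordinates). Camera axes: x right, y down, z forward; pixel columns grow to the right and rows downward; lengths in m; the calibration is good to about 2 mm. A picture is of the moment at which its call begins. There is no depth.
- ctrl.hand_in(): hands the job in; it is judged then, once.
The state is a dict: "time_s": time; "qpos": joint angles; "joint_vel": joint speeds; "tau": joint torques, N m; "ee_pos": TCP position; "eef_rot": TCP orientation; "force": force on the tool from outside, world axes, zero at the start; "moment": the same for the moment, N m; "grip_width": finger opening in m; "grip_force": force on a finger pad.
Only numpy, scipy, OpenCV 4.12 (cv2) and the standard library are available. Lean on these libraries where they do the work, as an engineer would, in place of code of your own. Each camera call takes 0.05 s, during which the arm holds its last target. There are 200 camera calls.

## Working session

There is one attempt and no reset: what is moved stays moved. The work goes in short steps, Python scripts to look and compute and a shell command to move; the robot and the scene stay as the last step left them, time stands still between calls to the robot, and variables do not carry over. Pictures are saved under pics/ and viewed, at most 10 in all, crops included, and the job is handed in when it is done.

```bash
mkdir -p pics; cat > h.py <<'E'
import numpy as np, cv2
from station import ctrl
def shot(n,f):
    c=ctrl.camera(n); cv2.imwrite(f"pics/{f}.png",c["color"][...,::-1]); np.savez(f"pics/{f}.npz",**{k:np.array(c[k]) for k in("color","intrinsics","k1","camera_from_world")}); return c
def load(f): return np.load(f"pics/{f}.npz")
def ray(c,u,v):
    K=c["intrinsics"];d=np.array([float(c["k1"]),0,0,0])
    p=cv2.undistortPoints(np.array([[[u,v]]],float),K,d)[0,0]
    T=c["camera_from_world"];R=T[:3,:3];o=-R.T@T[:3,3];r=R.T@np.array([p[0],p[1],1]);return o,r/np.linalg.norm(r)
def onz(c,u,v,z):
    o,r=ray(c,u,v);return o+r*(z-o[2])/r[2]
def tri(*obs):
    A=0;b=0
    for c,u,v in obs:
        o,r=ray(c,u,v);P=np.eye(3)-np.outer(r,r);A=A+P;b=b+P@o
    return np.linalg.solve(A,b)
def proj(c,p):
    T=c["camera_from_world"];q=T[:3,:3]@np.array(p,float)+T[:3,3];q=q[:2]/q[2];q=q*(1+float(c["k1"])*(q@q));K=c["intrinsics"];return K[:2,:2]@q+K[:2,2]
E
python3 - <<'E'
from h import *
a=shot("scene","s0");b=shot("side","d0");c=shot("wrist","w0")
cv2.imwrite("pics/all.png",cv2.resize(np.vstack([np.hstack([a["color"],b["color"]]),np.hstack([c["color"],c["color"]*0])])[...,::-1],(800,500),interpolation=cv2.INTER_AREA))
E
python3 -m pendant --help | head -20
```

```text
invalid input: not JSON, or not a number
```

View pics/all.png

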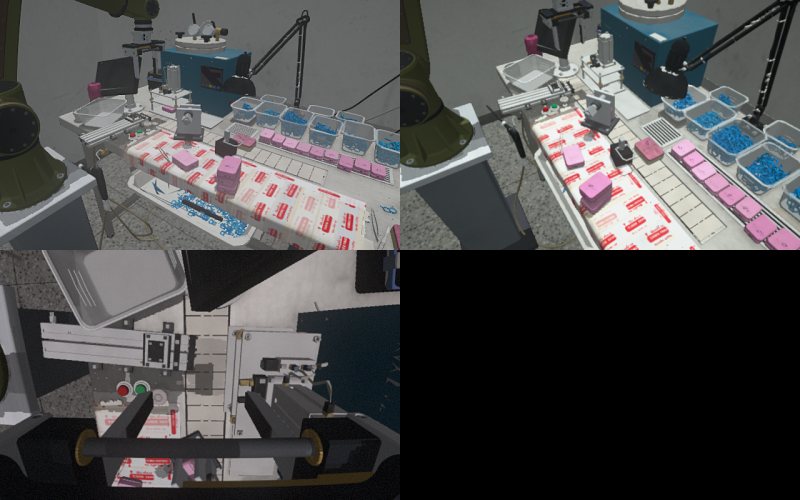

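The overview shows the clamp near scene px (300,195) and side px (320,176), and the black rest with the pin near scene (362,235) and side (355,245). I'll take enlarged crops of both.

```bash
python3 - <<'E'
from h import *
a=load("s0")["color"][150:260,260:420];b=load("d0")["color"][130:280,270:400]
A=cv2.resize(a,None,fx=5,fy=5,interpolation=cv2.INTER_CUBIC)
B=cv2.resize(b,None,fx=4,fy=4,interpolation=cv2.INTER_CUBIC)
cv2.imwrite("pics/sA.png",A[...,::-1]);cv2.imwrite("pics/dB.png",B[...,::-1])
for f in("s0","d0","w0"):
    c=load(f);T=c["camera_from_world"];print(f,(-T[:3,:3].T@T[:3,3]).round(3),c["intrinsics"][0,0],T[2,:3].round(2))
E
```

```text
s0 [-0.147 -0.746  0.482] 383.03958327494337 [ 0.75  0.49 -0.45]
d0 [ 0.17  -0.883  0.682] 430.0991406106629 [ 0.36  0.63 -0.69]
w0 [0.549 0.075 0.385] 300.7334700541939 [-0.   -0.26 -0.97]
```

View pics/sA.png

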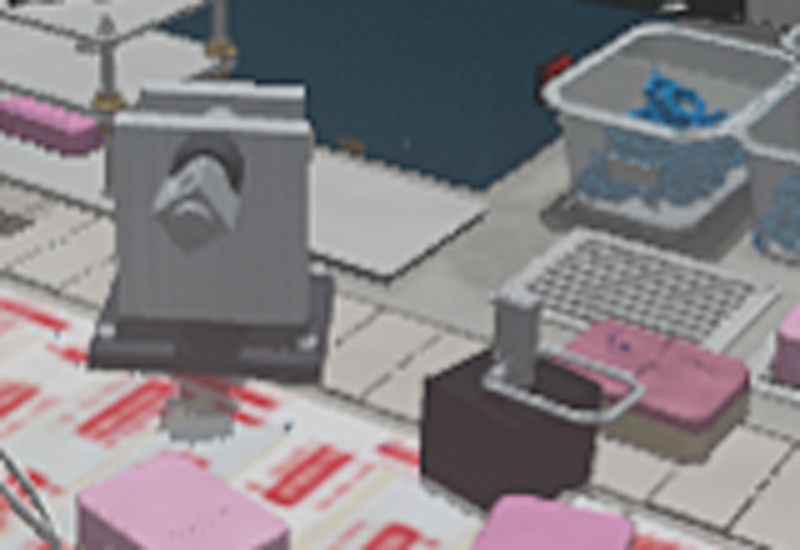

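View pics/dB.png

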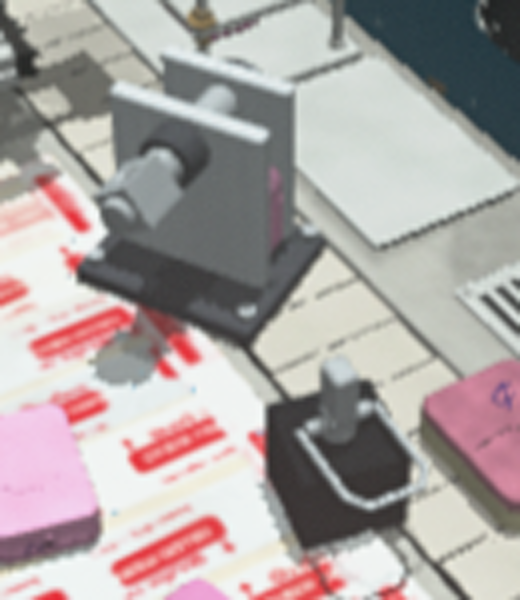

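```bash
python3 - <<'E'
from h import *
a=load("s0");b=load("d0")
S=lambda u,v:(a,260+(u-2)/5,150+(v-2)/5)
D=lambda u,v:(b,270+(u-1.5)/4,130+(v-1.5)/4)
P=dict(tabtop=((518,297),(338,364)),loopend=((617,404),(392,490)),jawL=((118,118),(113,88)),jawR=((311,129),(270,135)),nose=((186,222),(118,208)),
 restL=((425,380),(268,405)),restF=((497,425),(297,467)),restR=((598,388),(408,447)),
 plateL=((93,345),(80,268)),plateR=((325,358),(250,325)))
for k,(s,d) in P.items():
    p=tri(S(*s),D(*d));e=[np.round(np.array(o[1:])-proj(o[0],p),1) for o in(S(*s),D(*d))];print(k,p.round(4),e)
E
```

```text
tabtop [ 0.5028 -0.4199  0.0952] [array([0.4, 0.5]), array([-0.3, -0.6])]
loopend [ 0.4974 -0.4736  0.0623] [array([0., 0.]), array([-0. , -0.1])]
jawL [ 0.5    -0.2043  0.124 ] [array([0.1, 0.1]), array([-0. , -0.1])]
jawR [ 0.553  -0.2792  0.1191] [array([0.1, 0.1]), array([-0.1, -0.2])]
nose [ 0.4656 -0.2705  0.1021] [array([0.2, 0.2]), array([-0.1, -0.3])]
restL [ 0.4824 -0.389   0.0519] [array([-0., -0.]), array([0., 0.])]
restF [ 0.474  -0.4293  0.0484] [array([0.3, 0.3]), array([-0.2, -0.4])]
restR [ 0.5253 -0.4502  0.0502] [array([0.7, 0.8]), array([-0.5, -1.1])]
plateL [ 0.465  -0.2144  0.0184] [array([-0.3, -0.3]), array([0.2, 0.4])]
plateR [ 0.5219 -0.3094  0.0188] [array([0.4, 0.5]), array([-0.3, -0.6])]
```

```bash
python3 - <<'E'
from h import *
o=ctrl.get_obs();print(o["time_s"],o["ee_pos"],o["eef_rot"],o["grip_width"])
print(load("w0")["camera_from_world"].round(3))
E
```

```text
0.15 [5.49820856e-01 1.26695211e-05 2.05042667e-01] [-3.14078076e+00 -6.86440547e-05  1.57079438e+00] 0.09399515750508533
[[ 1.     0.001 -0.    -0.549]
 [ 0.001 -0.966  0.258 -0.028]
 [-0.    -0.258 -0.966  0.391]
 [ 0.     0.     0.     1.   ]]
```

```bash
python3 -m pendant '[[[-0.9,-3.25,0.5],0.07],[[-0.9,-3.25,0.5],0.07],[[-0.9,-3.25,0.5],0.07],[[-0.9,-3.25,0.5],0.07],[[-0.9,-3.25,0.5],0.07],[[-0.9,-3.25,0.5],0.07],[[-0.9,-3.25,0.5],0.07],[[-0.9,-3.25,0.5],0.07],[[0,0,0],0],[[0,0,0],0],[[0,0,0],0]]'
python3 - <<'E'
from h import *
shot("wrist","w1")
E
```

```text
time_s: 1.07
ee_pos: [0.478, -0.2595, 0.2451]
eef_rot: [-3.141, -0.001, 2.13]
force: [0.1, -0.1, 0.3]
grip_width: 0.094
grip_force: 0.0
```

View pics/w1.png

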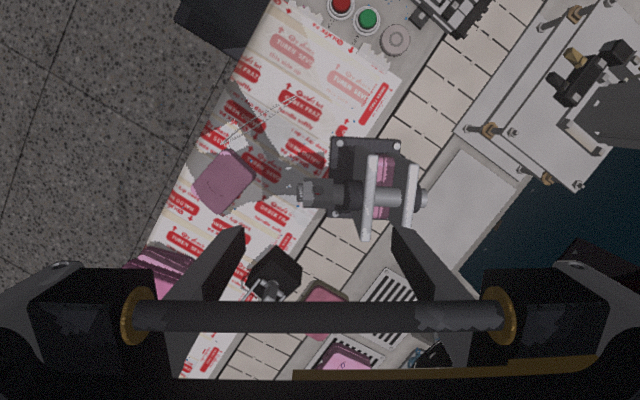

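Wrist view: the clamp's tie bar lies nearly along the image's x direction, with its nose at about (300,194) and the jaws at x≈370 and 412. I'll enlarge it.

```bash
python3 - <<'E'
from h import *
a=load("w1")["color"][125:245,285:435]
cv2.imwrite("pics/w1c.png",cv2.convertScaleAbs(cv2.resize(a,None,fx=5,fy=5,interpolation=cv2.INTER_CUBIC),alpha=1.4)[...,::-1])
E
```

```text
(no output)
```

View pics/w1c.png

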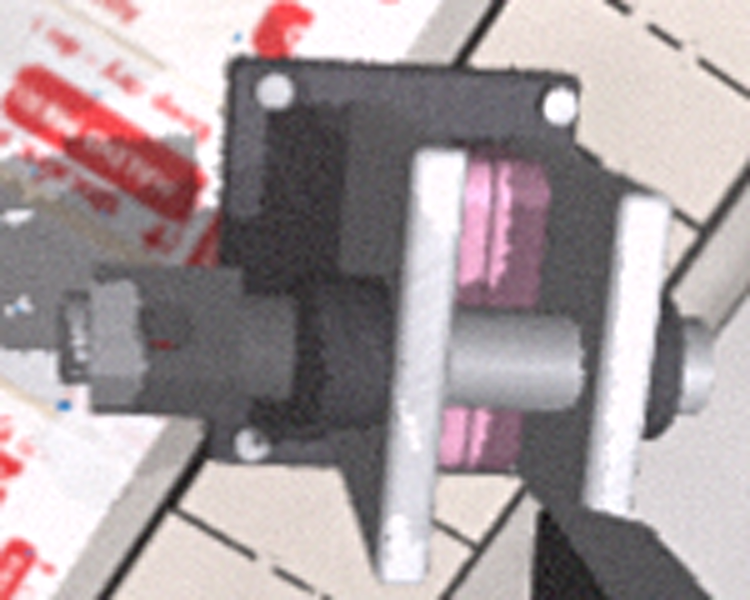

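The crop shows the hole mouth as a dark ellipse at crop (168,327). The front jaw's front top edge runs from (418,152) to (382,580), and the rear jaw's front edge from (625,200) to (587,505).

```bash
python3 - <<'E'
from h import *
c=load("w1")
W=lambda u,v,z:onz(c,285+(u-2)/5,125+(v-2)/5,z)
A,B=W(418,152,.12),W(382,580,.12);C,D=W(625,200,.12),W(587,505,.12)
for p,q in((A,B),(C,D)):
    d=q-p;print(p.round(4),q.round(4),"len",np.linalg.norm(d).round(4),"ang",np.degrees(np.arctan2(d[1],d[0])).round(2))
d=(B-A)/np.linalg.norm(B-A);d2=(D-C)/np.linalg.norm(D-C);x=(d+d2);x/=np.linalg.norm(x);y=np.array([-x[1],x[0],0])
print("yaw",np.degrees(np.arctan2(x[1],x[0])))
m=(A+B)/2;m2=(C+D)/2;print("jaw gap",(m2-m)@y)
print("hole from jaw",(m-48*.001*y-.0075*x)[:2], "from jaw2",(m2-.091*y-.0075*x)[:2],"seen",W(168,327,.1106))
# nose outline: top edge corners
print("collar/nose axis", [((W(u,v,.1)-m)@x).round(4) for u,v in((350,352),(80,338))])
R=[(270,92),(560,105),(253,445)]
for r in R:print("bolt",W(*r,.02).round(4), [((W(*r,.02)-m)@q).round(4) for q in(x,y)])
h=W(168,327,.1106);print("hole in clamp frame",((h-m)@x).round(4),((h-m)@y).round(4))
E
```

```text
[ 0.5005 -0.2003  0.12  ] [ 0.5469 -0.2816  0.12  ] len 0.0935 ang -60.32
[ 0.5422 -0.1857  0.12  ] [ 0.5748 -0.2436  0.12  ] len 0.0665 ang -60.6
yaw -60.46206692065909
jaw gap 0.043252414532032754
hole from jaw [ 0.47823892 -0.25807169] from jaw2 [ 0.47563731 -0.25296845] seen [ 0.47813046 -0.26008035  0.1106    ]
collar/nose axis [np.float64(0.0007), np.float64(0.0001)]
bolt [ 0.4786 -0.2094  0.02  ] [np.float64(-0.0497), np.float64(-0.0237)]
bolt [ 0.5463 -0.1708  0.02  ] [np.float64(-0.0499), np.float64(0.0543)]
bolt [ 0.5284 -0.2947  0.02  ] [np.float64(0.0491), np.float64(-0.0225)]
hole in clamp frame -0.0058 -0.0491
```

```bash
python3 -m pendant '[[[0.31,-2,-0.5],0.114],[[0.31,-2,-0.5],0.114],[[0.31,-2,-0.5],0.114],[[0.31,-2,-0.5],0.114],[[0.31,-2,-0.5],0.114],[[0.31,-2,-0.5],0.114],[[0.31,-2,-0.5],0.114],[[0.31,-2,-0.5],0.114],[[0,0,0],0],[[0,0,0],0],[[0,0,0],0]]' 0.6 20
python3 - <<'E'
from h import *
c=shot("wrist","w2")
u,v=proj(c,[.503,-.42,.06]).astype(int);print(u,v)
u0,v0=max(u-80,0),max(v-60,0);a=c["color"][v0:v0+120,u0:u0+160]
print(u0,v0);cv2.imwrite("pics/w2c.png",cv2.convertScaleAbs(cv2.resize(a,None,fx=5,fy=5,interpolation=cv2.INTER_CUBIC),alpha=1.4)[...,::-1])
E
```

```text
time_s: 2.03
ee_pos: [0.5033, -0.4187, 0.2054]
eef_rot: [3.141, -0.0, 3.041]
force: [0.5, 0.9, 0.4]
grip_width: 0.0567
grip_force: 0.0
317 187
237 127
```

View pics/w2c.png

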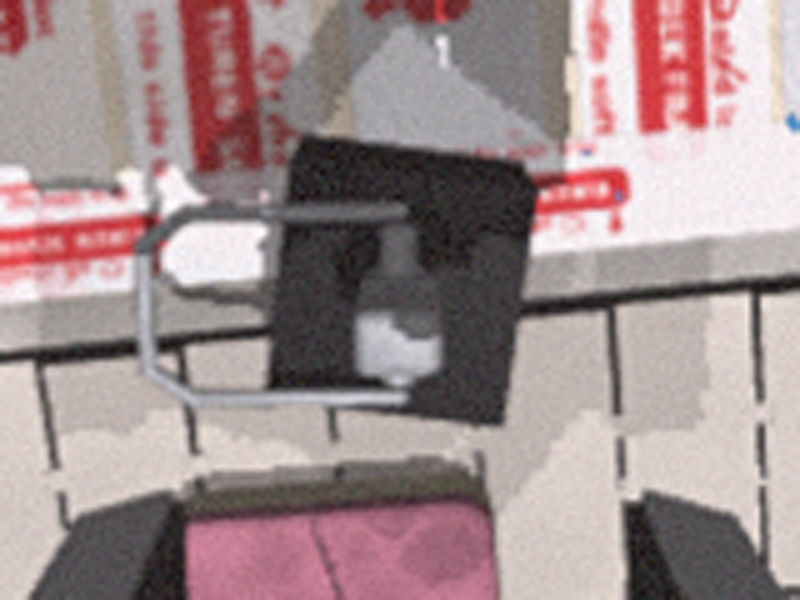

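The loop points image-left and its arms are parallel to the image rows, so the tool yaw matches the pin. The tab top is at crop (400,347) and the loop cross bar at (147,305). A mould lies behind the rest, with its near edge at crop y≈470.

```bash
python3 - <<'E'
from h import *
c=load("w2")
W=lambda u,v,z:onz(c,237+(u-2)/5,127+(v-2)/5,z).round(4)
print("tab",W(400,347,.094),"hinge",W(403,305,.058),"loopend",W(147,305,.058))
print("arms",W(190,400,.058),W(400,398,.058),W(180,212,.058),W(400,212,.058))
print("rest corners",[W(*p,.05) for p in((303,138),(540,182),(270,388),(503,423))])
print("mould",[W(*p,.024) for p in((187,515),(492,500))],[W(*p,.01) for p in((187,480),(480,460))])
o=ctrl.get_obs();print(o["qpos"].round(3) if hasattr(o["qpos"],"round") else o["qpos"])
E
```

```text
tab [ 0.504  -0.4204  0.094 ] hinge [ 0.5038 -0.4199  0.058 ] loopend [ 0.498  -0.4769  0.058 ]
arms [ 0.521  -0.4703  0.058 ] [ 0.5253 -0.4227  0.058 ] [ 0.4779 -0.4666  0.058 ] [ 0.4828 -0.4184  0.058 ]
rest corners [array([ 0.4654, -0.4384,  0.05  ]), array([ 0.4805, -0.3866,  0.05  ]), array([ 0.5222, -0.4528,  0.05  ]), array([ 0.5361, -0.3996,  0.05  ])]
mould [array([ 0.5611, -0.4814,  0.024 ]), array([ 0.5648, -0.4032,  0.024 ])] [array([ 0.5564, -0.4827,  0.01  ]), array([ 0.5586, -0.4051,  0.01  ])]
[-0.75   0.539  1.186  0.     1.417 -2.221]
```

```bash
python3 -m pendant '[[[0.02,-0.04,-3.2],0],[[0.02,-0.04,-3.2],0],[[0.02,-0.05,-3.2],0],[[0,0,-2.5],0],[[0,0,-1.5],0],[[0,0,-0.5],0],[[0,0,0],0],[[0,0,0],0]]' 0.6 20
python3 -m pendant '[[[0,0,0],0],[[0,0,0],0],[[0,0,0],0],[[0,0,0],0],[[0,0,0],0],[[0,0,0],0],[[0,0,0],0],[[0,0,0],0]]' 0 25
```

```text
time_s: 2.75
ee_pos: [0.504, -0.4212, 0.0659]
eef_rot: [-3.141, 0.001, 3.043]
force: [0.0, -0.2, 0.3]
grip_width: 0.0566
grip_force: 0.0
time_s: 3.42
ee_pos: [0.5034, -0.4213, 0.0646]
eef_rot: [-3.142, 0.0, 3.043]
force: [-0.5, -0.1, 0.8]
grip_width: 0.0176
grip_force: 25.0
```

```bash
python3 -m pendant '[[[0,0,2.6],0],[[0,0,2.7],0],[[1.9,-0.2,0],0],[[2,-0.2,0],0],[[0,0,-2],0],[[0,0,-2],0],[[0,0,-0.2],0],[[0,0,0],0],[[0,0,0],0]]'
python3 -m pendant '[[[-0.5,0.05,0],0],[[-0.46,0.05,0],0],[[-0.46,0.05,0],0],[[-0.46,0.05,0],0],[[-0.46,0.05,0],0],[[-0.46,0.05,0],0],[[-0.46,0.05,0],0],[[-0.46,0.05,0],0],[[0,0,0],0],[[0,0,0],0]]'
python3 - <<'E'
from h import *
a=shot("scene","s1")["color"][170:270,310:430];b=shot("side","d1")["color"][170:270,290:410]
cv2.imwrite("pics/t1.png",cv2.convertScaleAbs(np.hstack([cv2.resize(q,(400,334),interpolation=cv2.INTER_CUBIC) for q in(a,b)]),alpha=1.3)[...,::-1])
E
```

```text
time_s: 4.17
ee_pos: [0.5426, -0.4256, 0.0764]
eef_rot: [-3.141, 0.001, 3.043]
force: [0.3, -0.2, 0.4]
grip_width: 0.0178
grip_force: 25.0
time_s: 5.0
ee_pos: [0.5053, -0.4217, 0.0768]
eef_rot: [-3.14, 0.002, 3.042]
force: [1.8, -0.5, 1.5]
grip_width: 0.0179
grip_force: 25.0
```

View pics/t1.png

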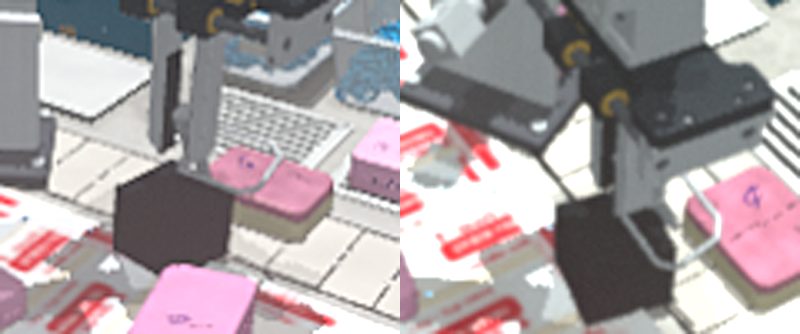

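The pin is tilted: its loop plane slopes up to the +x side and the shank leans on the rest's edge. I'll tighten the grip, lift, and carry it to the clamp.

```bash
python3 -m pendant '[[[0,0,0],0],[[0,0,1],0],[[0,0,2.5],0],[[0,0,3],0],[[0,0,3.5],0],[[0,0,2.8],0],[[-0.65,2.59,0],-0.119],[[-0.65,2.59,0],-0.119],[[-0.65,2.59,0],-0.119],[[-0.65,2.59,0],-0.119],[[-0.65,2.59,0],-0.119],[[-0.65,2.59,0],-0.119],[[-0.65,2.59,0],-0.119],[[-0.65,2.59,0],-0.122],[[0,0,-1],0],[[0,0,-1],0],[[0,0,0],0],[[0,0,0],0]]' 0 45
python3 - <<'E'
from h import *
c=shot("wrist","w3");a=shot("scene","s2");b=shot("side","d2")
M=np.array([.478,-.259,.1106]);z=np.array([-.283,.499,.819])
for q in(c,a,b):print(proj(q,M+.055*z).round(1),proj(q,M+.015*z).round(1),proj(q,M).round(1))
b1=a["color"][130:230,245:365];b2=b["color"][110:210,260:380]
cv2.imwrite("pics/t2.png",cv2.convertScaleAbs(np.hstack([cv2.resize(q,(400,334),interpolation=cv2.INTER_CUBIC) for q in(b1,b2)]),alpha=1.3)[...,::-1])
E
```

```text
time_s: 6.6
ee_pos: [0.4529, -0.2147, 0.1828]
eef_rot: [-3.14, -0.002, 2.089]
force: [0.3, -0.4, -1.1]
grip_width: 0.0179
grip_force: 45.0
[318.5 248. ] [318.4 256.5] [318.3 259.1]
[281.6 168.3] [292.  182.1] [295.8 187.2]
[287.2 151.9] [297.7 167.8] [301.6 173.7]
```

View pics/t2.png

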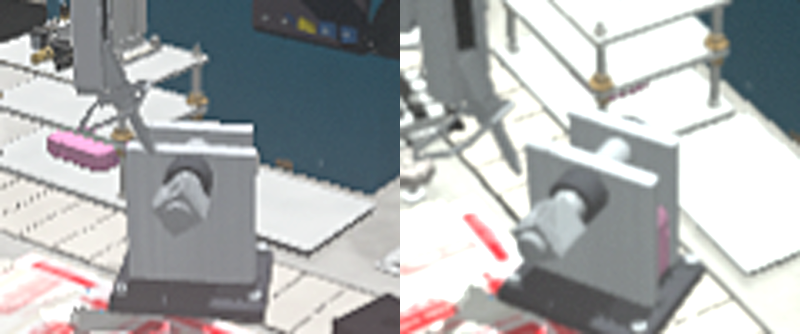

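Both views show the pin still tilted toward the hole. The tip is at crop (153,151) on the left and (518,171) on the right, and the shank just below the flange at about (131,108) and (492,112).

```bash
python3 - <<'E'
from h import *
a=load("s2");b=load("d2")
S=lambda u,v:(a,245+u/3.333-.35,130+v/3.333-.35)
D=lambda u,v:(b,260+(u-400)/3.333-.35,110+v/3.333-.35)
t=tri(S(153,151),D(518,171));f=tri(S(131,108),D(492,112))
z=np.array([-.283,.499,.819]);G=np.array([.4529,-.2147,.2018])
print("tip",t,"exp",G-.0736*z,"f",f);d=f-t;print(d/np.linalg.norm(d),"exp",z,np.linalg.norm(d))
# shank profile: grayscale rows for edge finding
for c in(a,b):
    for s in(-.006,-.014,-.022,-.030,-.038):
        print(s,proj(c,G+(s-.0336)*z).round(1),end=' ')
    print()
    for s in(-.008,-.014,-.020,-.026,-.032):
        u,v=proj(c,G+(s-.0336)*z);r=int(round(v));k=int(round(u));print(r,k-7,c["color"][r,k-7:k+9].mean(1).astype(int))
E
```

```text
tip [ 0.4692799  -0.25110576  0.14215507] exp [ 0.4737288 -0.2514264  0.1415216] f [ 0.4652164  -0.23364064  0.17326648]
[-0.11316071  0.48637056  0.86639387] exp [-0.283  0.499  0.819] 0.035909088628937914
-0.006 [282.9 162.6] -0.014 [285.  165.4] -0.022 [287.1 168.2] -0.03 [289.2 171. ] -0.038 [291.3 173.8] 
163 276 [183 183 188 187 119 108 106 108 107  91 129 189 179 177 176 177]
165 278 [ 99  89 101  92 100 129  87  93  94 130 187 179 177 177 177 178]
168 280 [108  95 103 131 156  96  91  94  93 106 126 127 129 132 132 135]
170 281 [105  97 106 113 135  98  92  96 100 112 107 108 107 106 107 108]
172 283 [133 160 160 146 102  89  95 101 118 124 123 127 124 112 113 113]
-0.006 [288.1 146.9] -0.014 [290.2 150.2] -0.022 [292.4 153.4] -0.03 [294.5 156.7] -0.038 [296.6 159.9] 
148 282 [204 167 122 111 120 114  95  99 111 161 211 213 213 214 213 212]
150 283 [117 146 186 203 169 117  96 100 112 162 209 212 211 212 211 214]
153 285 [215 214 213 196 137  97  96 101 135 195 215 205 170 154 169 186]
155 286 [213 214 214 194 135  96  96 100 125 170 178 144 104 104 106 112]
157 288 [191 184 155 126  96  98 109 151 195 170 110 104 106 106 106 104]
```

```bash
python3 - <<'E'
from h import *
from scipy.optimize import least_squares
a=load("s2");b=load("d2")
O=[(a,165,285.0),(a,168,286.9),(a,170,287.6),(a,172,288.9),(b,150,289.6),(b,153,291.0),(b,155,292.1),(b,157,292.8)]
G=np.array([.4529,-.2147,.2018]);xc=np.array([.494,-.870,0]);yc=np.array([.87,.494,0])
def axis(t):return -np.sin(t)*xc+np.array([0,0,np.cos(t)])
def res(p):
    t,o,q=p;out=[]
    d=axis(t);d=d+q*yc;A=G+o*xc
    for c,r,u in O:
        L=np.array([proj(c,A-s*d) for s in np.linspace(.03,.08,40)])
        out.append(np.interp(r,L[:,1],L[:,0])-u)
    return out
for fix in(0,1,2):
    f=(lambda p:res([p[0],0,0])) if fix==0 else (lambda p:res([p[0],p[1],0])) if fix==1 else res
    s=least_squares(f,[.6,0,0],x_scale=[.1,.01,.1],diff_step=1e-3);print(fix,np.degrees(s.x[0]),s.x[1:],np.round(s.fun,1))
E
```

```text
0 33.233934214362684 [0. 0.] [-1.  -0.8 -0.1 -0.  -0.1  0.4  0.6  1.1]
1 25.295316053244242 [0.00864943 0.        ] [-0.3 -0.6 -0.3 -0.6  0.5  0.6  0.5  0.8]
2 27.486536151258207 [0.00880068 0.0679289 ] [ 0.1 -0.2  0.2 -0.1  0.   0.  -0.1  0.1]
```

```bash
python3 - <<'E'
from h import *
w=cv2.resize(load("w3")["color"][170:290,250:390],(700,600),interpolation=cv2.INTER_CUBIC)
cv2.imwrite("pics/w3c.png",cv2.convertScaleAbs(w,alpha=1.6)[...,::-1])
E
```

```text
(no output)
```

View pics/w3c.png

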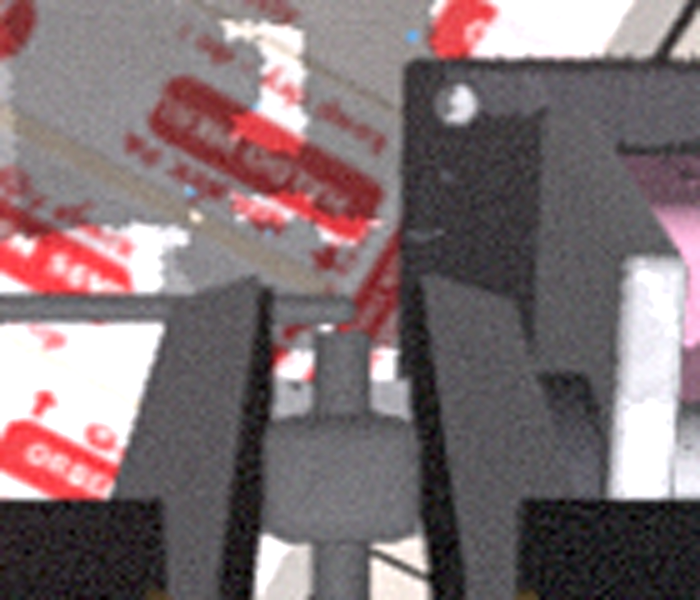

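The wrist view shows the pin centred between the fingers with no sideways lean. The near loop arm is at crop row 308 and the tab's visible body spans rows 415–540. I'll check the tilt against these.

```bash
python3 - <<'E'
from h import *
c=load("w3");G=np.array([.4529,-.2147,.2018]);xc=np.array([.494,-.870,0]);Z=np.array([0,0,1.])
for o in(0,.004,.008):
  for t in(25,30,35):
    t=np.radians(t);z=-np.sin(t)*xc+np.cos(t)*Z;x=np.cos(t)*xc+np.sin(t)*Z
    print(o,round(np.degrees(t)),[(n,round((proj(c,G+o*xc+px*x+(pz-.0336)*z)[1]-170)*5)) for n,px,pz in(("arm308",-.021,.008),("arm+x",.021,.008),("top-",-.007,.044),("top+",.007,.044),("bot-",-.007,.014))])
E
```

```text
0 25 [('arm308', 246), ('arm+x', 565), ('top-', 338), ('top+', 467), ('bot-', 348)]
0 30 [('arm308', 264), ('arm+x', 583), ('top-', 330), ('top+', 459), ('bot-', 362)]
0 35 [('arm308', 283), ('arm+x', 601), ('top-', 323), ('top+', 449), ('bot-', 376)]
0.004 25 [('arm308', 274), ('arm+x', 592), ('top-', 371), ('top+', 500), ('bot-', 377)]
0.004 30 [('arm308', 292), ('arm+x', 610), ('top-', 364), ('top+', 492), ('bot-', 390)]
0.004 35 [('arm308', 310), ('arm+x', 628), ('top-', 356), ('top+', 483), ('bot-', 404)]
0.008 25 [('arm308', 301), ('arm+x', 618), ('top-', 404), ('top+', 533), ('bot-', 405)]
0.008 30 [('arm308', 319), ('arm+x', 637), ('top-', 397), ('top+', 524), ('bot-', 418)]
0.008 35 [('arm308', 337), ('arm+x', 655), ('top-', 389), ('top+', 516), ('bot-', 432)]
```

The wrist view fits a pin that slipped about 9 mm sideways in the grip, with a tilt of about 25° rather than 35°. I'll do a joint fit before deciding.

```bash
python3 - <<'E'
from h import *
from scipy.optimize import least_squares
a=load("s2");b=load("d2");c=load("w3")
O=[(a,165,285.0),(a,168,286.9),(a,170,287.6),(a,172,288.9),(b,150,289.6),(b,153,291.0),(b,155,292.1),(b,157,292.8)]
G=np.array([.4529,-.2147,.2018]);xc=np.array([.494,-.870,0]);yc=np.array([.87,.494,0]);Z=np.array([0,0,1.])
def fr(p):
    t,o,h,y=p;z=-np.sin(t)*xc+np.cos(t)*Z;x=np.cos(t)*xc+np.sin(t)*Z
    return G+o*xc+h*Z-.0336*z,x,z
def res(p,full=0):
    o,x,z=fr(p);out=[]
    for k,r,u in O:
        L=np.array([proj(k,o+p[3]*yc-s*z) for s in np.linspace(-.01,.05,50)]);out.append(np.interp(r,L[:,1],L[:,0])-u)
    for k,u,v in((a,290.6,175.0),(b,295.1,161.0)): out.append(.5*(proj(k,o+p[3]*yc-.040*z)[1]-v))
    for px,pz,v in((-.021,.008,308),(-.007,.044,415),(.007,.044,540)):
        out.append((proj(c,o+px*x+pz*z)[1]-170-v/5)/1.)
    return out
s=least_squares(res,[.5,.005,0,0],x_scale=[.1,.01,.01,.01],diff_step=1e-3)
o,x,z=fr(s.x);print(np.degrees(s.x[0]),s.x[1:].round(4),np.round(s.fun,1));print("origin",o.round(4),"tip",(o-.04*z).round(4),"z",z.round(3))
E
```

```text
26.099005162104962 [ 0.0069  0.0046 -0.0022] [-0.2 -0.4 -0.1 -0.3 -0.   0.1  0.   0.4  0.2  0.2  0.3 -0.8  0.6]
origin [ 0.4636 -0.2335  0.1762] tip [ 0.4723 -0.2489  0.1403] z [-0.217  0.383  0.898]
```

```bash
python3 -m pendant '[[[0.2,-0.35,-1.2],0],[[0.2,-0.36,-1.28],0],[[0,0,0],0],[[0.11,-0.2,-0.33],0],[[0.11,-0.2,-0.33],0],[[0.11,-0.2,-0.33],0],[[0.12,-0.2,-0.32],0],[[0,0,0],0],[[0,0,0],0]]' 0 40
```

```text
time_s: 7.5
ee_pos: [0.4617, -0.2293, 0.1455]
eef_rot: [-3.141, -0.0, 2.088]
force: [-0.1, 0.0, -0.0]
grip_width: 0.0176
grip_force: 40.0
```

```bash
python3 -m pendant '[[[-0.07,0.12,-0.18],0],[[-0.07,0.12,-0.18],0],[[-0.07,0.12,-0.18],0],[[-0.07,0.12,-0.18],0],[[0,0,0],0]]' 0 20
python3 -m pendant '[[[-0.07,0.12,-0.1],0],[[-0.07,0.12,-0.1],0],[[0.06,-0.1,-0.16],0],[[0.06,-0.1,-0.16],0],[[0,0,0],0],[[0,0,0],0]]' 0 20
python3 - <<'E'
from h import *
shot("scene","s3");shot("side","d3");shot("wrist","w4")
E
```

```text
time_s: 7.92
ee_pos: [0.4587, -0.2242, 0.1381]
eef_rot: [-3.142, -0.0, 2.088]
force: [-1.0, -2.1, 1.0]
grip_width: 0.0175
grip_force: 20.0
time_s: 8.42
ee_pos: [0.4587, -0.2241, 0.1329]
eef_rot: [-3.141, -0.0, 2.088]
force: [0.2, -2.2, -0.7]
grip_width: 0.0176
grip_force: 20.0
```

```bash
python3 -m pendant '[[[0.1,-0.17,-0.28],0],[[0.1,-0.17,-0.28],0],[[0.1,-0.17,-0.28],0],[[0,0,0],0]]' 0 20
python3 - <<'E'
from h import *
b=shot("side","d4");a=shot("scene","s4")
# expected home/axis projections vs hinge/arm: find loop-end by diffs is overkill; print axis columns
M=np.array([.478,-.259,.1106]);z=np.array([-.283,.499,.819])
for c in(a,b):
    for s in(.006,.010,.014,.018):
        u,v=proj(c,M+s*z);r=int(round(v));k=int(round(u));print(round(u,1),r,k-8,c["color"][r,k-8:k+9].mean(1).astype(int))
E
```

```text
time_s: 8.9
ee_pos: [0.4617, -0.2293, 0.1241]
eef_rot: [-3.141, -0.001, 2.088]
force: [-0.8, -2.1, -0.9]
grip_width: 0.0178
grip_force: 20.0
294.3 185 286 [ 93  96  99  98  96  95  98  97 115 116 101  95 100 101 138 126 126]
293.3 184 285 [102  99  95  92  96  96  96  97 101  98 106 105 114 135 131 138 125]
292.3 182 284 [ 95 108 110 101  97  98  97  97  97  97  97  95  99 105 120 135 156]
291.2 181 283 [103  97 109 108  96  94  92  97  97  98 100  95  92  89  97  84  88]
300.0 171 292 [117 156 118  96 130 166 134 103 101 100  93 111 145 150 146 141 140]
299.0 170 291 [ 83 113 128  93  87 112 160 173 135 104  99  98 114 145 150 149 145]
298.0 168 290 [116  96  90  87  86  87  91  96 108 140 158 135 103  97  95  72 100]
296.9 167 289 [190 167 101  89  89  92  93  97  99  96 109 143 159 136 103  91  63]
```

```bash
python3 -m pendant '[[[0.1,-0.17,-0.28],0],[[0.1,-0.17,-0.28],0],[[0,0,0],0]]' 0 20
python3 -m pendant '[[[0.1,-0.17,-0.28],0],[[0.05,-0.08,-0.14],0],[[0,0,0],0],[[0,0,0],0]]' 0 20
```

```text
time_s: 9.25
ee_pos: [0.4637, -0.2327, 0.1186]
eef_rot: [-3.141, -0.0, 2.088]
force: [-0.1, -2.5, -1.4]
grip_width: 0.0179
grip_force: 20.0
time_s: 9.58
ee_pos: [0.465, -0.2346, 0.1158]
eef_rot: [-3.141, -0.001, 2.088]
force: [-8.3, 4.7, 14.9]
grip_width: 0.0178
grip_force: 20.0
```

The force is axial at the predicted home position. I'll release, lift clear and look.

```bash
python3 -m pendant '[[[0,0,0],0],[[0,0,0],0],[[0,0,0],0],[[0,0,0],0]]' 0.38 20
python3 -m pendant '[[[0,0,1],0],[[0,0,3],0],[[0,0,3],0],[[0,0,2.5],0],[[0,0,0],0],[[0,0,0],0]]' 0.38 20
python3 - <<'E'
from h import *
a=shot("scene","s5");b=shot("side","d5");c=shot("wrist","w5")
M=np.array([.478,-.259,.1106]);t=np.radians(35);xc=np.array([.494,-.870,0]);yc=np.array([.87,.494,0]);Z=np.array([0,0,1.])
z=-np.sin(t)*xc+np.cos(t)*Z;x=np.cos(t)*xc+np.sin(t)*Z
ims=[]
def crop(c,u0,v0,w,h):
    im=cv2.resize(c["color"][v0:v0+h,u0:u0+w],(400,300),interpolation=cv2.INTER_CUBIC);return cv2.convertScaleAbs(im,alpha=1.3)
def ov(c,u0,v0,w,h):
    im=crop(c,u0,v0,w,h)
    for (px,py,pz) in((0,0,0),(0,0,.044),(-.018,0,.008),(.018,0,.008),(0,-.056,.008),(0,0,-.04)):
        q=proj(c,M+px*x+py*yc+pz*z);cv2.circle(im,(int((q[0]-u0)*400/w),int((q[1]-v0)*300/h)),2,(255,0,0),-1)
    return im
uv=proj(c,M).astype(int);print(uv)
W=(max(uv[0]-90,0),max(uv[1]-80,0),160,120)
cv2.imwrite("pics/t5.png",np.vstack([np.hstack([ov(a,255,145,80,60),ov(b,255,130,80,60)]),np.hstack([crop(c,*W),ov(c,*W)])])[...,::-1])
print(W)
E
```

```text
time_s: 9.92
ee_pos: [0.4652, -0.2349, 0.1147]
eef_rot: [-3.141, -0.0, 2.088]
force: [-0.2, 0.0, -0.5]
grip_width: 0.0353
grip_force: 0.0
time_s: 10.42
ee_pos: [0.4656, -0.2352, 0.2115]
eef_rot: [3.14, 0.002, 2.088]
force: [-0.5, 0.9, 0.0]
grip_width: 0.036
grip_force: 0.0
[317 225]
(np.int64(227), np.int64(145), 160, 120)
```

View pics/t5.png

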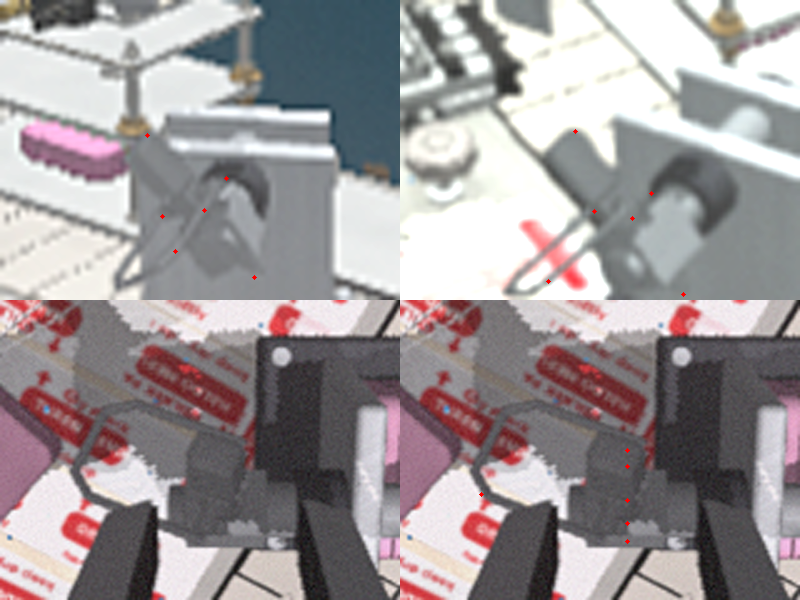

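The pin is in the hole with the tab top close to the overlay, but it is twisted about its own axis: the loop is swung 15–18° to the −x side. I'll regrasp the tab centrally to square it, press it home, then let go gently.

```bash
python3 -m pendant '[[[0.1,-0.3,-1.5],0],[[0.18,-0.38,-3],0],[[0,0,-3],0],[[0,0,-1.7],0],[[0,0,0],0],[[0,0,0],0]]' 0.5 20
python3 -m pendant '[[[0,0,0],0],[[0,0,0],0],[[0,0,0],0],[[0,0,0],0],[[0,0,0],0],[[0,0,0],0],[[0,0,0],0]]' 0 12
python3 -m pendant '[[[0.06,-0.1,-0.16],0],[[0.06,-0.1,-0.16],0],[[0,0,0],0]]' 0 20
```

```text
time_s: 11.07
ee_pos: [0.4676, -0.2415, 0.1173]
eef_rot: [-3.14, -0.002, 2.088]
force: [0.6, 0.7, 0.5]
grip_width: 0.0471
grip_force: 0.0
time_s: 11.65
ee_pos: [0.4681, -0.2418, 0.1184]
eef_rot: [3.141, 0.0, 2.088]
force: [-0.8, 2.4, 5.0]
grip_width: 0.0203
grip_force: 11.9
time_s: 11.9
ee_pos: [0.4698, -0.2437, 0.1162]
eef_rot: [3.14, 0.001, 2.088]
force: [-4.0, 5.5, 16.5]
grip_width: 0.018
grip_force: 19.9
```

```bash
python3 -m pendant '[[[-0.04,0.07,0.12],0],[[0,0,0],0],[[0,0,0],0]]' 0 12
python3 -m pendant '[[[0,0,0],0],[[0,0,0],0],[[0,0,0],0]]' 0.24 12
python3 -m pendant '[[[-0.1,0.17,1],0],[[-0.3,0.5,2.5],0],[[0,0,3],0],[[0,0,2.6],0],[[0,0,0],0],[[0,0,0],0]]' 0.3 12
cat > fit.py <<'E'
from h import *
M=np.array([.478,-.259,.1106]);xc=np.array([.494,-.870,0]);yc=np.array([.87,.494,0]);Z=np.array([0,0,1.])
t=np.radians(35);z=-np.sin(t)*xc+np.cos(t)*Z;x=np.cos(t)*xc+np.sin(t)*Z
def wire(phi,ang,lift,k=0):
    # loop U in pin frame; k = in-plane offset
    pts=[(s*(.021+k),r) for s in(-1,1) for r in np.linspace(.022,.046,14)]+[(u,.056+k) for u in np.linspace(-.011,.011,12)]
    out=[]
    for px,r in pts:
        a=np.array([px,-r*np.sin(ang),.008-r*np.cos(ang)+lift]);c,s=np.cos(phi),np.sin(phi)
        out.append(M+(c*a[0]-s*a[1])*x+(s*a[0]+c*a[1])*yc+a[2]*z)
    return out
def score(c,*p):
    g=cv2.GaussianBlur(c["color"].mean(2).astype(np.float32),(3,3),0)
    f=lambda k:cv2.remap(g,np.array([proj(c,q) for q in wire(*p,k)],np.float32)[None],None,cv2.INTER_LINEAR)[0]
    return (np.abs(f(0)-f(.006))+np.abs(f(0)-f(-.006))).mean()+0*1
def best(cs,angs=(1.4,1.5,1.6),lifts=(0,.004,.008)):
    r=[(sum(score(c,np.radians(ph),a,l) for c in cs),ph,a,l) for ph in range(-40,41,2) for a in angs for l in lifts]
    return sorted(r)[::-1][:5]
E
python3 - <<'E'
from fit import *
cs=[load("w5")];print("w5",best(cs));print("all5",best([load(k) for k in("w5","s5","d5")]))
n=[shot("wrist","w6"),shot("scene","s6"),shot("side","d6")]
print("w6",best(n[:1]));print("all6",best(n))
E
```

```text
time_s: 12.15
ee_pos: [0.469, -0.2434, 0.1163]
eef_rot: [3.141, 0.001, 2.088]
force: [0.6, -1.5, 4.3]
grip_width: 0.0179
grip_force: 12.0
time_s: 12.4
ee_pos: [0.4685, -0.2429, 0.1155]
eef_rot: [-3.141, -0.001, 2.088]
force: [-1.0, 0.7, -0.4]
grip_width: 0.0224
grip_force: 0.0
time_s: 12.9
ee_pos: [0.4651, -0.2365, 0.2085]
eef_rot: [3.14, 0.002, 2.088]
force: [-0.1, -0.5, 0.1]
grip_width: 0.0281
grip_force: 0.0
w5 [(np.float32(70.20122), 14, 1.6, 0.008), (np.float32(69.79851), 16, 1.6, 0.008), (np.float32(68.465614), 38, 1.6, 0.008), (np.float32(68.22124), 36, 1.6, 0.004), (np.float32(68.11966), 34, 1.6, 0)]
all5 [(np.float32(148.81651), 40, 1.4, 0), (np.float32(145.04181), 14, 1.5, 0.004), (np.float32(143.91495), 16, 1.5, 0.004), (np.float32(143.34148), 38, 1.6, 0.008), (np.float32(143.30539), 38, 1.4, 0)]
w6 [(np.float32(79.14943), 36, 1.6, 0.008), (np.float32(78.55904), 40, 1.6, 0), (np.float32(78.12111), 38, 1.5, 0), (np.float32(77.58483), 34, 1.6, 0), (np.float32(77.570694), 36, 1.6, 0.004)]
all6 [(np.float32(159.6509), 40, 1.4, 0), (np.float32(159.4412), 38, 1.4, 0), (np.float32(158.86429), 40, 1.5, 0), (np.float32(154.77013), 36, 1.6, 0.008), (np.float32(152.89587), 40, 1.4, 0.004)]
```

```bash
cat >> fit.py <<'E'
def mask(c,c0): return (np.abs(c["color"].astype(float)-c0["color"]).max(2)>25).astype(np.float32)
def mscore(c,m,*p):
    f=lambda k:cv2.remap(m,np.array([proj(c,q) for q in wire(*p,k)],np.float32)[None],None,cv2.INTER_LINEAR)[0]
    return (f(0)-.5*f(.008)-.5*f(-.008)).mean()
def mbest(tag,angs=(1.3,1.45,1.6),lifts=(0,.005)):
    P=[(load(k+tag),mask(load(k+tag),load(k+"0"))) for k in("s","d")]
    return [(round(float(s),2),ph,a,l) for s,ph,a,l in sorted([(sum(mscore(c,m,np.radians(ph),a,l) for c,m in P),ph,a,l) for ph in range(-44,45,4) for a in angs for l in lifts])[::-1][:6]]
E
python3 - <<'E'
from fit import *
print(mbest("5"));print(mbest("6"))
m=mask(load("d6"),load("d0"))[160:196,270:310];m5=mask(load("d5"),load("d0"))[160:196,270:310]
for r,q in zip(m5,m):print(''.join('.#'[int(v)] for v in r),''.join('.#'[int(v)] for v in q))
c=load("d6")
for ph in(-30,-15,0,15):print(ph,[ (proj(c,p)-[270,160]).round() for p in (lambda w:(w[0],w[13],w[34],w[27],w[14]))(wire(np.radians(ph),1.6,0))])
E
```

```text
[(0.76, -28, 1.45, 0.005), (0.76, -24, 1.45, 0.005), (0.66, -32, 1.45, 0.005), (0.63, -20, 1.45, 0.005), (0.52, -36, 1.45, 0.005), (0.46, -44, 1.45, 0)]
[(0.76, -28, 1.45, 0.005), (0.75, -24, 1.45, 0.005), (0.68, -32, 1.45, 0.005), (0.61, -20, 1.45, 0.005), (0.54, -36, 1.45, 0.005), (0.47, -16, 1.45, 0.005)]
##############.##########............... ##############.##########...............
#############.############.............. #############.############..............
############..#############............. ############..#############.............
###########...##############...........# ##########....##############...........#
##########.....##############..........# ##########.....#############..........##
##########......#############........... ##########......############............
#########........############........... #########........############...........
#########.........###########........### #########.........###########........###
##########.........##########.......#### ##########.........##########.......####
###########.........#########.....###### ###########
[... 1858 characters left out ...]
................ .......................#................
...............#.......#................ ...............#.......#................
...............#....#................... ...............#....#...................
...............#...#.................... ...............#...#....................
-30 [array([18., 15.]), array([ 9., 22.]), array([ 8., 26.]), array([14., 24.]), array([24., 18.])]
-15 [array([17., 17.]), array([ 9., 24.]), array([11., 26.]), array([19., 23.]), array([27., 16.])]
0 [array([17., 18.]), array([11., 25.]), array([15., 25.]), array([24., 21.]), array([31., 14.])]
15 [array([18., 19.]), array([13., 25.]), array([20., 24.]), array([30., 18.]), array([34., 12.])]
```

```bash
cat > fit2.py <<'E'
from fit import *
from scipy.optimize import differential_evolution
from scipy.spatial.transform import Rotation as Ro
B=np.stack([xc,yc,Z],1)
def pts(p,k):
    tilt,lean,phi,lift,ang=p
    R=B@(Ro.from_euler("y",-tilt,degrees=True)*Ro.from_euler("x",lean,degrees=True)*Ro.from_euler("z",phi,degrees=True)).as_matrix()
    L=[(s*(.021+k),-r*np.sin(ang),.008-r*np.cos(ang)) for s in(-1,1) for r in np.linspace(.015,.046,16)]+[(u,-(.056+k)*np.sin(ang),.008-(.056+k)*np.cos(ang)) for u in np.linspace(-.011,.011,8)]
    return M+(np.array(L)+[0,0,lift/1000])@R.T, R
def vproj(c,P):
    T=c["camera_from_world"];q=P@T[:3,:3].T+T[:3,3];q=q[:,:2]/q[:,2:];q=q*(1+float(c["k1"])*(q**2).sum(1,keepdims=True));K=c["intrinsics"];return q@K[:2,:2].T+K[:2,2]
def fit(tag,ang=1.6,seed=1):
    D=[]
    for k in("s","d"):
        c=load(k+tag);D.append((c,cv2.GaussianBlur(mask(c,load(k+"0")),(0,0),.7)))
    def f(p):
        p=[*p,ang];s=0
        for c,m in D:
            g=lambda P:cv2.remap(m,vproj(c,P).astype(np.float32)[None],None,cv2.INTER_LINEAR)[0].mean()
            s-=g(pts(p,0)[0])-.5*g(pts(p,.007)[0])-.5*g(pts(p,-.007)[0])
            R=pts(p,0)[1];tab=M+(np.array([(a,b,e) for a in(-.006,.006) for b in(-.008,.008) for e in(.018,.03,.042)])+[0,0,p[3]/1000])@R.T
            s-=.7*g(tab)
            out=M+(np.array([(a,b,e) for a in(-.012,0,.012) for b in(-.013,0,.013) for e in(.05,)])+[0,0,p[3]/1000])@R.T
            s+=.5*g(out)
        return s
    r=differential_evolution(f,[(20,42),(-12,12),(-45,30),(-3,22)],seed=seed,maxiter=60,tol=1e-6)
    return r.x.round(1),round(r.fun,3)
E
python3 - <<'E'
from fit2 import *
for s in(1,2):print(fit("6",seed=s),fit("5",seed=s))
E
```

```text
(array([ 28.7,   8.9, -12.4,   3.5]), np.float64(-0.641)) (array([ 27.3,   7.7, -13.5,   1.7]), np.float64(-0.667))
(array([ 41.9,   6.5, -26.9,   5.3]), np.float64(-0.653)) (array([ 27.6,   7.7, -11.9,   2.4]), np.float64(-0.665))
```

```bash
python3 -m pendant '[[[0.19,-0.31,-1],0],[[0,0,-1.5],0],[[0,0,-1.2],0],[[0,0,-1],0],[[0,0,0],0],[[0,0,0],0],[[0,0,0],0]]' 0 20
for i in 1 2 3; do echo; done
python3 -m pendant '[[[0,0,-0.2],0],[[0,0,-0.2],0],[[0,0,0],0]]'
python3 -m pendant '[[[0,0,-0.15],0],[[0,0,0],0]]'
```

```text
time_s: 13.63
ee_pos: [0.4669, -0.2397, 0.1602]
eef_rot: [3.141, 0.0, 2.088]
force: [0.0, 0.4, 0.3]
grip_width: 0.0004
grip_force: 0.0



time_s: 13.88
ee_pos: [0.4666, -0.2395, 0.1558]
eef_rot: [-3.142, -0.0, 2.088]
force: [-0.5, 0.4, -0.4]
grip_width: 0.0008
grip_force: 0.0
time_s: 14.05
ee_pos: [0.4667, -0.2395, 0.1543]
eef_rot: [-3.142, -0.0, 2.088]
force: [0.4, 0.3, 0.2]
grip_width: 0.0004
grip_force: 0.0
```

```bash
python3 -m pendant '[[[0,0,-0.1],0],[[0,0,-0.1],0],[[0,0,0],0]]'
python3 -m pendant '[[[0,0,-0.1],0],[[0,0,-0.1],0],[[0,0,0],0]]'
python3 -m pendant '[[[0,0,-0.1],0],[[0,0,-0.1],0],[[0,0,0],0]]'
```

```text
time_s: 14.3
ee_pos: [0.4667, -0.2395, 0.1523]
eef_rot: [-3.142, -0.0, 2.088]
force: [-0.6, -0.1, 0.7]
grip_width: 0.0008
grip_force: 0.2
time_s: 14.55
ee_pos: [0.467, -0.2393, 0.1509]
eef_rot: [3.141, 0.0, 2.088]
force: [-0.1, 2.0, 7.5]
grip_width: 0.0003
grip_force: 3.3
time_s: 14.8
ee_pos: [0.4675, -0.2392, 0.1501]
eef_rot: [3.139, 0.001, 2.088]
force: [-1.5, 6.6, 17.3]
grip_width: 0.0003
grip_force: 8.1
```

```bash
python3 -m pendant '[[[0,0,1],0],[[0,0,2],0],[[0,0,0],0],[[0,0,0],0]]'
python3 - <<'E'
from fit2 import *
shot("scene","s7");shot("side","d7")
r=[fit("7",seed=s) for s in(1,2,3)]
for x_,f in r:
    P,R=pts([*x_,1.6],0);print(x_,f,"end",P[-8:].mean(0).round(4),"ends",P[-8].round(4),P[-1].round(4))
E
```

```text
time_s: 15.13
ee_pos: [0.467, -0.2397, 0.179]
eef_rot: [3.141, 0.002, 2.088]
force: [-0.4, 0.7, -0.2]
grip_width: 0.0003
grip_force: 0.0
[ 28.9   8.7 -12.6   3.4] -0.629 end [ 0.4229 -0.2754  0.1087] ends [ 0.4203 -0.2659  0.1039] [ 0.4256 -0.2849  0.1136]
[ 29.    8.9 -12.6   3.6] -0.629 end [ 0.4229 -0.2754  0.1087] ends [ 0.4202 -0.2659  0.1038] [ 0.4255 -0.2849  0.1136]
[40.6  1.6 21.8 20.2] -0.601 end [ 0.4308 -0.2827  0.1457] ends [ 0.4234 -0.2781  0.1389] [ 0.4381 -0.2874  0.1524]
```

```bash
python3 -m pendant '[[[-2.45,-0.93,0],0],[[-2.45,-0.94,0],0],[[0,0,-2.3],0],[[0,0,-2.2],0],[[0.28,-0.5,-0.82],0],[[0.28,-0.5,-0.82],0],[[0,0,0],0]]'
python3 -m pendant '[[[0.28,-0.5,-0.82],0],[[0.28,-0.5,-0.82],0],[[0.28,-0.5,-0.82],0],[[0,0,0],0]]'
python3 -m pendant '[[[0.28,-0.5,-0.82],0],[[0.28,-0.5,-0.82],0],[[0,0,0],0]]'
python3 - <<'E'
from h import *
shot("scene","s8");shot("side","d8")
E
```

```text
time_s: 15.82
ee_pos: [0.4234, -0.2687, 0.1157]
eef_rot: [-3.141, -0.002, 2.088]
force: [0.3, 0.7, 0.3]
grip_width: 0.0002
grip_force: 0.1
time_s: 16.15
ee_pos: [0.4321, -0.2836, 0.091]
eef_rot: [-3.141, -0.001, 2.088]
force: [0.3, 0.6, -0.8]
grip_width: 0.0003
grip_force: 0.1
time_s: 16.4
ee_pos: [0.4371, -0.2937, 0.0742]
eef_rot: [-3.141, -0.002, 2.088]
force: [-0.4, 0.3, -0.6]
grip_width: 0.0006
grip_force: 0.0
```

```bash
python3 -m pendant '[[[-0.9,-0.5,0],0],[[-0.84,1.5,2.46],0],[[-0.56,1,1.64],0],[[0,0,3],0],[[0,0,3],0],[[0,0,0],0]]'
python3 - <<'E'
from h import *
s=shot("scene","s9");d=shot("side","d9");w=shot("wrist","w9")
from fit import mask
m=mask(d,load("d0"))[155:200,268:318];k=mask(s,load("s0"))[165:205,265:310]
for i in range(45):print(''.join('.#'[int(v)] for v in m[i]),''.join('.#'[int(v)] for v in k[i]) if i<40 else '')
from fit import *
for n,c,o in(("d",d,(268,155)),("s",s,(265,165))):
    print(n,[(proj(c,M+a*x+b*yc+e*z)-o).round(1).tolist() for a,b,e in((0,0,.044),(-.021,0,.008),(.021,0,.008),(-.021,0,-.04),(.021,0,-.04),(0,-.056,.008),(0,0,-.048))])
E
```

```text
time_s: 17.0
ee_pos: [0.4153, -0.2746, 0.1829]
eef_rot: [3.138, 0.008, 2.088]
force: [0.7, -0.9, 0.6]
grip_width: 0.0007
grip_force: 0.0
#......######.################.................... .............##...######.....................
##.....#######...#############.................... .............###..######.....................
##......##.###.....###########.................... .............###..######.....................
##......##....###..###########.................... ..............#...#####......................
##....#..#....###...#..#.#..#..................... .............................................
#...........####.###########...................... ...................#.........................
...........#####.############..................... ..................###........................
.#####.....###...#############.................... .................##...#......................
.########.##.....#############.................... .................#######.....................
.###########......############.................... ...............##.######...............
[... 2676 characters left out ...]
 .............................................
.................................................. .............................................
.................................................. .............................................
.................................................. 
.................................................. 
.................................................. 
.................................................. 
.................................................. 
d [[22.1, 1.3], [24.9, 17.6], [38.3, 13.5], [37.0, 35.6], [50.6, 32.1], [16.8, 31.2], [45.6, 36.9]]
s [[19.5, 7.1], [21.4, 23.9], [36.3, 15.0], [33.6, 39.7], [48.3, 31.2], [25.1, 30.4], [42.9, 38.1]]
```

The open loop has gone from in front of the bar, and the side view shows an arm lying along the shut line. I'll regrasp the tab once to square up the twist and press it home.

```bash
python3 -m pendant '[[[1.77,1.09,0.5],0],[[1.77,1.09,0],0],[[1.77,1.09,0],0],[[0,0,0],0],[[0,0,0],0],[[0,0,-3],0],[[0,0,-2.5],0],[[0,0,-1.3],0],[[0,0,0],0]]' 0.5 15
python3 -m pendant '[[[0,0,0],0],[[0,0,0],0],[[0,0,0],0],[[0,0,0],0],[[0,0,0],0],[[0,0,0],0],[[0,0,0],0]]' 0 20
python3 -m pendant '[[[0.06,-0.1,-0.16],0],[[0.03,-0.05,-0.08],0],[[0,0,0],0],[[-0.03,0.05,0.08],0],[[0,0,0],0]]' 0 20
```

```text
time_s: 17.9
ee_pos: [0.4651, -0.2402, 0.1107]
eef_rot: [-3.139, -0.005, 2.087]
force: [-1.0, 0.8, -0.7]
grip_width: 0.0471
grip_force: 0.0
time_s: 18.48
ee_pos: [0.4676, -0.2406, 0.1146]
eef_rot: [3.141, 0.001, 2.088]
force: [-1.7, -0.3, 5.6]
grip_width: 0.0192
grip_force: 19.8
time_s: 18.9
ee_pos: [0.4684, -0.2417, 0.1133]
eef_rot: [3.141, 0.001, 2.088]
force: [-1.1, 0.1, 8.8]
grip_width: 0.0177
grip_force: 20.0
```

```bash
python3 -m pendant '[[[0,0,0],0],[[0,0,0],0],[[0,0,0],0]]' 0.24 12
python3 -m pendant '[[[-0.1,0.17,1],0],[[-0.3,0.5,2.5],0],[[0,0,3],0],[[0,0,2.6],0],[[-1,2,2],0],[[0,0,0],0]]' 0.35 12
python3 - <<'E'
from fit2 import *
shot("scene","sa");shot("side","da");shot("wrist","wa")
d=load("da");m=mask(d,load("d0"))[150:200,268:318];m9=mask(load("d9"),load("d0"))[150:200,268:318]
for i in range(40):print(''.join('.#'[int(v)] for v in m9[i]),''.join('.#'[int(v)] for v in m[i]))
# tab-axis + arm model at phi for +x arm shut, side view
for ph in(-30,-15,0):
    P,_=pts([35,0,ph,0,0.0],0);q=vproj(d,P)-[268,150];print(ph,"arm+x",q[16].round(1),q[31].round(1),"arm-x",q[0].round(1),q[15].round(1))
E
```

```text
time_s: 19.15
ee_pos: [0.4678, -0.2414, 0.1121]
eef_rot: [-3.141, -0.001, 2.088]
force: [-0.1, -0.6, -0.3]
grip_width: 0.0229
grip_force: 0.0
time_s: 19.65
ee_pos: [0.4543, -0.2137, 0.2281]
eef_rot: [3.138, 0.005, 2.088]
force: [0.1, 0.5, 0.7]
grip_width: 0.0329
grip_force: 0.0
#.......#...###################....##............. ......#########################.....#.............
........#....##################................... ....#.#########################..........#........
.....##..#.###################.................... .#############################....................
.......######.################.................... ##############################....................
.........####.################.................... ########.#####################....................
#......######.################.................... ########....###########.######.........#..........
##.....#######...#############.................... .########........#.##....#####....................
##......##.###.....###########.................... .#########.........#......####....................
##...
[... 2748 characters left out ...]

...............................................#.. .................................................#
................................................#. ..................................................
.................................................. ..................................................
.................................................. .......................#..........................
.................................................. ..................................................
-30 arm+x [38.7 27.6] [46.6 39.6] arm-x [32.2 25.2] [39.9 36.7]
-15 arm+x [40.6 26. ] [48.5 38. ] arm-x [30.3 26.7] [38.  38.3]
0 arm+x [42.2 24.4] [50.1 36.4] arm-x [28.8 28.3] [36.5 39.8]
```

```bash
python3 -c "
from station import ctrl;print(ctrl.hand_in())"
```

```text
the job is handed in; nothing more can be done
None
```

The job is handed in: the pin is home (press test within about 1 mm) and the loop looks shut round the bar, though I checked that only by image code (all 10 picture views were used), and the open loop stood about 12–25° off the bar line before I swung it shut.

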